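Load the drying sled and park it at the fan

TASK

Put the students' clay pieces to dry: with the sled still locked in its loading place, stand every clay head and ear study upright and flat on the sled, inside its lip. Then slide the transport lock all the way to its free end, slide the loaded sled fully up to the stop on the side where the fan stands (the other end has the portrait bust on its turntable), and slide the lock fully back home to its locked end. Never drag the sled while the lock is not released, and leave the sponge and the plastic tub where they are.

Things in the scene. Friction and masses are not known exactly. Their poses are not given: they have to be found in the camera images.
- rails: Fixed grey slide base on the table with two steel rails along its own y axis, 520 mm long (y), 150 mm deep (x), 22 mm high at most; a flat 150 mm wide, 12 mm high bracket for the lock reaches to 210 mm in front (its -x, the robot's side). Its place and yaw vary a little. Origin at the middle of its underside.
- deck (a point): Centre of the upper face of the plywood sled, 35 mm above the table, where pieces stand; moves with the sled, axes as the slide base. The sled is 210 mm (x) by 340 mm (y) outside with a lip 6 mm thick and 7 mm high all round. Pieces fit in two rows (x about +-45 mm) of three (y about -100, 0, +100 mm).
- handle (a point): Top centre of the sled's upright dark wood handle, 115 mm in front (-x) of the sled's centre, top 115 mm above the table; 24 mm wide (slide's y) by 20 mm (x), 88 mm tall, standing free. Pinch it from above and drag along the slide's y axis.
- sled (a joint): Position of the sled along the slide base's +y, in m: 0 in the middle, stops at -0.09 and +0.09; about 4 N friction; starts within 0.02 of the middle (loading place), stays where it is left. The lock does not physically block it, so keep the rule yourself: it may be more than 0.035 from the middle and short of its stop only with the lock released.
- lock_top (a point): Top centre of the transport lock's upright black grip, 22 by 22 mm, 80 mm tall, top 105 mm above the table, on a steel shoe; it slides along the slide base's y axis, on the bracket 180 mm in front (-x) of the base's origin.
- lock (a joint): Travel of the lock in m, growing towards the slide base's +y: 0 = locked (end stop, at y -35 mm of the base), 0.07 = free (end stop, at y +35 mm); starts locked, about 2.5 N friction, stays where it is left.
- fan: Small white round desk fan, fixed, about 200 mm tall, 155 mm across, standing beyond one end of the slide (about 370 mm from its middle along y, 20 mm behind its centre line); which end varies. Origin at the centre of its underside.
- bust: Clay portrait bust, much larger than the pieces, on a green turntable, fixed, 194 mm tall, 128 mm across, standing beyond the other end of the slide. Origin at the centre of its underside.
- head1: One of up to four alike rigid clay portrait heads, 0.15 to 0.31 kg, 80 mm tall: round foot 62 mm across, 20 mm high; neck 28 mm; head 46 mm across, sides upright from 42 to 66 mm height. A 9 mm nose points along its +x: grip it across its y axis, about 54 mm above its underside. Origin under its centre, z up. None if absent (the number of pieces varies) or while held.
- head2: One of up to four alike rigid clay portrait heads, 0.15 to 0.31 kg, 80 mm tall: round foot 62 mm across, 20 mm high; neck 28 mm; head 46 mm across, sides upright from 42 to 66 mm height. A 9 mm nose points along its +x: grip it across its y axis, about 54 mm above its underside. Origin under its centre, z up. None if absent (the number of pieces varies) or while held.
- head3: One of up to four alike rigid clay portrait heads, 0.15 to 0.31 kg, 80 mm tall: round foot 62 mm across, 20 mm high; neck 28 mm; head 46 mm across, sides upright from 42 to 66 mm height. A 9 mm nose points along its +x: grip it across its y axis, about 54 mm above its underside. Origin under its centre, z up. None if absent (the number of pieces varies) or while held.
- head4: One of up to four alike rigid clay portrait heads, 0.15 to 0.31 kg, 80 mm tall: round foot 62 mm across, 20 mm high; neck 28 mm; head 46 mm across, sides upright from 42 to 66 mm height. A 9 mm nose points along its +x: grip it across its y axis, about 54 mm above its underside. Origin under its centre, z up. None if absent (the number of pieces varies) or while held.
- ear1: One of up to two alike rigid clay ear studies, 0.18 to 0.37 kg: a block 84 mm (x) by 50 mm (y) by 34 mm high with a low ear relief on top (to 43 mm). Grip it across its 50 mm width (y axis), about 30 mm above its underside. Origin under its centre, z up. None if absent or while held.
- ear2: One of up to two alike rigid clay ear studies, 0.18 to 0.37 kg: a block 84 mm (x) by 50 mm (y) by 34 mm high with a low ear relief on top (to 43 mm). Grip it across its 50 mm width (y axis), about 30 mm above its underside. Origin under its centre, z up. None if absent or while held.
- sponge: Bystander: loose tan block of sponge 60 x 90 x 45 mm, at the far left or right of the pieces; leave it alone (moved over 40 mm is a fault). Origin under its centre.
- tub: Bystander: loose white plastic tub, 80 mm across and 65 mm tall, at the far right or left of the pieces; leave it alone (moved over 40 mm is a fault). Origin under its centre.

How it is judged:
On the way, in this order (a step that is already met when the one before it is completed fails the run):
1. every piece stands on the sled while the lock is still shut (x of head1 in the frame of deck between -0.088 and 0.088 m and y of head1 in the frame of deck between -0.15 and 0.15 m and z of head1 in the frame of deck between -0.008 and 0.008 m and angle between each of head1, head2, head3, head4, ear1, ear2's own z axis and vertical below 0.15 rad and linear speed of each of head1, head2, head3, head4, ear1, ear2 below 0.03 m/s and x of head2 in the frame of deck between -0.088 and 0.088 m and y of head2 in the frame of deck between -0.15 and 0.15 m and z of head2 in the frame of deck between -0.008 and 0.008 m and x of head3 in the frame of deck between -0.088 and 0.088 m and y of head3 in the frame of deck between -0.15 and 0.15 m and z of head3 in the frame of deck between -0.008 and 0.008 m and x of head4 in the frame of deck between -0.088 and 0.088 m and y of head4 in the frame of deck between -0.15 and 0.15 m and z of head4 in the frame of deck between -0.008 and 0.008 m and x of ear1 in the frame of deck between -0.088 and 0.088 m and y of ear1 in the frame of deck between -0.15 and 0.15 m and z of ear1 in the frame of deck between -0.008 and 0.008 m and x of ear2 in the frame of deck between -0.088 and 0.088 m and y of ear2 in the frame of deck between -0.15 and 0.15 m and z of ear2 in the frame of deck between -0.008 and 0.008 m and value of joint lock below 0.02 m), for 0.2 s.
2. the lock is slid to its free end (value of joint lock above 0.066 m), for 0.2 s.
3. the sled stands at the stop on the fan's side with the lock free (((y of fan in the frame of rails above 0 m and value of joint sled above 0.085 m) or (not (y of fan in the frame of rails above 0 m) and value of joint sled below -0.085 m)) and value of joint lock above 0.05 m), for 0.2 s.
4. the lock is slid home to its locked end (((y of fan in the frame of rails above 0 m and value of joint sled above 0.085 m) or (not (y of fan in the frame of rails above 0 m) and value of joint sled below -0.085 m)) and value of joint lock below 0.004 m), for 0.2 s.
At the end, for the whole second after the job is handed in: Every piece present stands on the sled inside its lip (origin within 88 mm in x and 150 mm in y of the deck centre, underside within 8 mm of the deck, tilt under 0.15 rad), at rest and let go; the sled is within 5 mm of the stop on the fan's side; the lock is within 4 mm of its locked end (all of step 4 and x of head1 in the frame of deck between -0.088 and 0.088 m and y of head1 in the frame of deck between -0.15 and 0.15 m and z of head1 in the frame of deck between -0.008 and 0.008 m and angle between each of head1, head2, head3, head4, ear1, ear2's own z axis and vertical below 0.15 rad and linear speed of each of head1, head2, head3, head4, ear1, ear2 below 0.03 m/s and x of head2 in the frame of deck between -0.088 and 0.088 m and y of head2 in the frame of deck between -0.15 and 0.15 m and z of head2 in the frame of deck between -0.008 and 0.008 m and x of head3 in the frame of deck between -0.088 and 0.088 m and y of head3 in the frame of deck between -0.15 and 0.15 m and z of head3 in the frame of deck between -0.008 and 0.008 m and x of head4 in the frame of deck between -0.088 and 0.088 m and y of head4 in the frame of deck between -0.15 and 0.15 m and z of head4 in the frame of deck between -0.008 and 0.008 m and x of ear1 in the frame of deck between -0.088 and 0.088 m and y of ear1 in the frame of deck between -0.15 and 0.15 m and z of ear1 in the frame of deck between -0.008 and 0.008 m and x of ear2 in the frame of deck between -0.088 and 0.088 m and y of ear2 in the frame of deck between -0.15 and 0.15 m and z of ear2 in the frame of deck between -0.008 and 0.008 m); the robot touches nothing.
It fails at once if the sled is dragged away from its loading place without the lock released (value of joint lock below 0.05 m and (value of joint sled between 0.035 and 0.08 m or value of joint sled between -0.08 and -0.035 m)).
It fails at once if the sponge is pushed away (distance of sponge from where it was at the start of the episode above 0.04 m).
It fails at once if the tub is pushed away (distance of tub from where it was at the start of the episode above 0.04 m).
Of head1, head2, head3, head4, ear1, ear2 only 4 to 6 are there at a start; the rules pass over those that are not, and their reading is None.
At some moment in a run one of head1, head2, head3, head4, ear1, ear2 may be knocked a few centimetres aside while the robot is not near it.
It also fails if it takes over 210 s, if anything falls off the work surface, if the arm or the gripper's body presses on something with over 40 N, if the wrist force passes 120 N, or if a joint passes its speed limit or range.

ROBOT

A 6-joint arm with a two-finger parallel gripper is mounted at the origin on the work surface. World frame = base frame: x ahead of the robot, y to its left, z up, the work surface at z = 0. Lengths are in m, angles in rad, forces in N, time in s.
With the tool pointing down it reaches from about 0.275 to 0.875 m from the base axis. Payload 12.5 kg.
Tool frame: the origin (TCP) lies on the centre line of the jaws, within the pads' length; the fingertips stand r.finger_overhang ahead of it and the grasp point (between the pads) lies 3 mm ahead of it (r.finger_overhang is the distance from the TCP to the fingertips, in m); z points along the fingers, y is the direction in which the jaws open and shut (so a half turn about z gives the same grasp; the last joint's range is limited). The gripper opens to 85 mm and grips with 20 to 120 N. Pads are 22 mm wide; open, the fingers measure 114 mm over their backs; the gripper's body (76 mm by 85 mm) begins 54 mm behind the grasp point. The pads swing forward as they close: fully open they stand 13 mm farther back than shut.
Start: joints at [1.22, 0.351, 1.652, -0, 1.139, -0.085], TCP at [0.144, 0.531, 0.253] pointing down, gripper open.
Joint ranges: [-2.75, 2.75], [-0.79, 2.1], [0.01, 2.65], [-1.57, 4.71], [0.07, 3.14], [-2.87, 2.87]. Speed limits (rad/s): [2.22, 2.22, 2.79, 3.14, 3.14, 3.14].

INTERFACE

Orientations are given as a unit quaternion [x, y, z, w].
In Python, from cell import r, optics gives the robot as it stands. The module is installed in compiled form; this text tells all that it offers. Calls block until the motion is done:
- r.move_to(position, orientation): joint-space move of the TCP to a pose.
- r.move_linear(position, rot=None, vel=0.15): straight line of the TCP; rot=None keeps the orientation; vel is the mean speed in m/s.
- r.set_joints(angles): joint-space move.
- r.set_gripper(opening, squeeze=None): opening from 0.0 (shut) to 1.0 (fully open); squeeze is the grip in N (None keeps the last); returns when the fingers have stopped.
- r.sleep(seconds).
- r.inverse_kinematics(position, orientation): joint angles nearest the present ones, or None.
- optics.get_image(name): name is "scene" or "top" or "wrist"; returns a dict with "pixels" (384x512x3 uint8, red, green, blue), "depth" (384x512 float32, m along the optical axis (not along the pixel's ray), 0 where there is no reading), "fx", "fy", "cx", "cy" (pixels), "D" ([k1, k2, p1, p2, k3] as OpenCV has them; the pictures are not rectified), "camera_from_world" (4x4, takes a point from world to camera coordinates); the wrist camera has in their place "mount" (4x4, takes a point from camera to tool coordinates, whose origin is the TCP and whose axes are the flange's). Camera axes: x right, y down, z forward; pixel columns grow to the right and rows downward; lengths in m; the calibration is good to about 2 mm. A picture is of the moment at which its call begins: read the wrist's pose just before it.
A pose or a line that the arm cannot do raises r.PlanningError and nothing moves.
- r.hand_in(): hands the job in, once; it reports no verdict.
Readings, each from a call of its own:
- r.current_t(): time.
- r.current_q(): joint angles.
- r.current_qvel(): joint speeds.
- r.current_effort(): joint torques, N m.
- r.current_tool_pos(): TCP position.
- r.current_ee_rot(): TCP orientation.
- r.current_contact_force(): force on the tool from outside, world axes, zero at the start.
- r.current_torque(): the same for the moment, N m.
- r.current_opening(): opening from 0.0 (shut) to 1.0 (fully open).
Only numpy, scipy, OpenCV 4.12 (cv2) and the standard library are available. Lean on these libraries where they do the work, as an engineer would, in place of code of your own. Each camera call takes 0.05 s, during which the arm holds its last target. There are 200 camera calls.

## Working session

There is one attempt and no reset: what is moved stays moved. The work goes in short steps, each a Python script; the robot and the scene stay as the last script left them, time stands still between calls to the robot, and variables do not carry over. Pictures are saved under pics/ and viewed, about 12 in all and at most 16, crops included, and the job is handed in when it is done.

```bash
ls; mkdir -p pics; python3 - <<'E'
from cell import r, optics
import cv2,numpy as np
for n in("scene","top"):
    im=optics.get_image(n); cv2.imwrite(f"pics/{n}0.png",im["pixels"][:,:,::-1])
    np.savez(f"{n}0.npz",**im)
    print(n,im["fx"],im["fy"],im["cx"],im["cy"],im["D"],np.round(im["camera_from_world"],4).tolist(),(im["depth"]>0).mean())
im=optics.get_image("wrist");print(im["mount"].tolist(),im["fx"])
print(r.finger_overhang,r.current_tool_pos(),r.current_ee_rot(),r.current_t())
E
```

```text
pics
scene 348.81564899027785 348.81564899027785 255.14286196188317 194.18108433548286 [-0.07590354  0.          0.          0.          0.        ] [[0.677, 0.7359, 0.0049, -0.3731], [0.5958, -0.5442, -0.5907, -0.2546], [-0.4321, 0.4028, -0.8069, 1.2183], [0.0, 0.0, 0.0, 1.0]] 0.996246337890625
top 358.69538089330956 358.69538089330956 256.29512096913845 188.9570611350494 [-0.11652796  0.          0.          0.          0.        ] [[-0.0046, -0.9997, -0.0241, 0.016], [-0.9809, 0.0092, -0.1943, 0.5334], [0.1945, 0.0228, -0.9806, 1.2], [0.0, 0.0, 0.0, 1.0]] 0.9960072835286459
[[0.0007279539822894026, -0.9590097893472813, -0.2833720064139714, 0.07131906728905639], [0.9999995463353172, 0.0005240285388149632, 0.0007954390282717804, -1.526350610103755e-05], [-0.0006143387964793914, -0.2833724569011086, 0.9590097357470725, -0.12009451775053753], [0.0, 0.0, 0.0, 1.0]] 328.44414077058804
0.022 [0.14437071 0.53047929 0.25287539] [ 1.32496895e-01  9.91183319e-01 -4.37888189e-04 -9.49646092e-05] 0.15
```

View pics/top0.png

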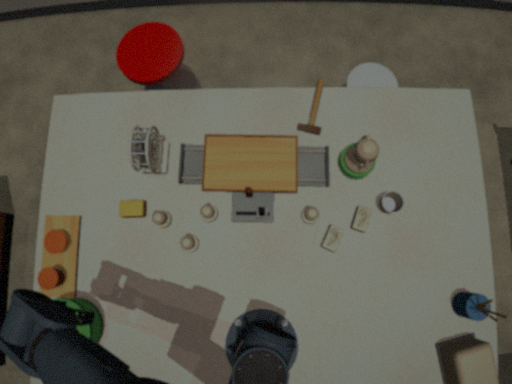

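View pics/scene0.png

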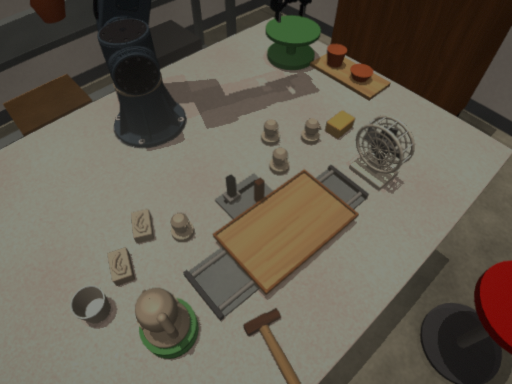

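```bash
cat > h.py <<'E'
import numpy as np, cv2
from cell import r, optics
from scipy.spatial.transform import Rotation as R
def cloud(im, T_wc=None):
    """HxWx3 world points (nan where no depth)."""
    if T_wc is None: T_wc=np.linalg.inv(im["camera_from_world"])
    d=np.asarray(im["depth"]); h,w=d.shape
    K=np.array([[im["fx"],0,im["cx"]],[0,im["fy"],im["cy"]],[0,0,1.]])
    g=np.stack(np.meshgrid(np.arange(w),np.arange(h)),-1).reshape(-1,1,2).astype(np.float64)
    n=cv2.undistortPoints(g,K,np.array(im["D"],float)).reshape(h,w,2)
    p=np.dstack([n*d[...,None],d])
    p[d<=0]=np.nan
    return p@T_wc[:3,:3].T+T_wc[:3,3]
def wrist():
    T=np.eye(4);T[:3,3]=r.current_tool_pos();T[:3,:3]=R.from_quat(r.current_ee_rot()).as_matrix()
    im=optics.get_image("wrist")
    return im,cloud(im,T@np.array(im["mount"]))
def quat(jaw):
    """tool down, jaws (tool y) along world angle jaw."""
    a=(jaw+np.pi/2)/2
    return np.array([np.cos(a),np.sin(a),0,0])
def best_quat(pos,jaw):
    """the half-turn of the grasp whose last joint lies nearest mid range"""
    c=[]
    for k in(0,np.pi):
        q=r.inverse_kinematics(pos,quat(jaw+k))
        if q is not None: c.append((abs(q[5]),k))
    return quat(jaw+min(c)[1])
def blobs(P,mask,minpx):
    n,lab,st,_=cv2.connectedComponentsWithStats(mask.astype(np.uint8))
    return [P[lab==i] for i in range(1,n) if st[i,4]>=minpx]
E
python3 - <<'E'
from h import *
for n in("top","scene"):
    im=dict(np.load(n+"0.npz")); P=cloud(im); hsv=cv2.cvtColor(im["pixels"],cv2.COLOR_RGB2HSV)
    z=P[...,2]; ok=(P[...,0]>.25)&(P[...,0]<.9)&(abs(P[...,1])<.55)
    tb=ok&(abs(z)<.015);print(n,"table z",np.median(z[tb]))
    for lo in (.025,):
        for b in blobs(P,ok&(z>lo),12):
            zz=b[:,2].max(); t=b[b[:,2]>zz-.03]
            print(len(b),"top",zz.round(3),"c",t.mean(0).round(3),"min",b.min(0).round(3),"max",b.max(0).round(3), cv2.minAreaRect((b[:,:2]*1000).astype(np.float32)))
E
```

```text
top table z 0.0008507065363825284
33 top 0.031 c [ 0.873 -0.214  0.027] min [ 0.849 -0.222  0.025] max [ 0.897 -0.201  0.031] ((873.4024047851562, -212.49435424804688), (15.312479972839355, 50.2364501953125), 81.0704574584961)
18 top 0.032 c [ 0.83  -0.2    0.027] min [ 0.816 -0.209  0.025] max [ 0.842 -0.193  0.032] ((829.3026123046875, -200.66964721679688), (14.779308319091797, 25.788236618041992), 87.26792907714844)
91 top 0.033 c [ 0.772 -0.192  0.027] min [ 0.747 -0.224  0.025] max [ 0.811 -0.161  0.033] ((771.4880981445312, -190.2594757080078), (65.51009368896484, 57.35578918457031), 24.884145736694336)
1234 top 0.203 c [0.663 0.391 0.188] min [0.587 0.356 0.025] max [0.746 0.429 0.203] ((665.8536987304688, 392.5141296386719), (69.23036193847656, 159.00833129882812), 87.88472747802734)
5384 top 0.119 c [0.518 0.038 0.113] min [ 0.51  -0.137  0.026] max [0.744 0.209 0.119] ((624.654052734375, 36.35475158691406), (339.965576171875, 229.041015625), 88.14403533935547)
1199 top 0.198 c [ 0.637 -0.347  0.184] min [ 0.574 -0.415  0.031] max [ 0.702 -0.287  0.198] ((631.6820678710938, 
[... 4368 characters left out ...]
2 -0.161  0.03 ] ((773.58447265625, -193.21580505371094), (64.44850158691406, 34.909751892089844), 72.36608123779297)
41 top 0.028 c [ 0.836 -0.201  0.026] min [ 0.822 -0.209  0.025] max [ 0.849 -0.193  0.028] ((836.084228515625, -201.58323669433594), (13.942352294921875, 27.4144287109375), 74.9957275390625)
65 top 0.029 c [ 0.874 -0.212  0.026] min [ 0.852 -0.221  0.025] max [ 0.895 -0.204  0.029] ((873.3656005859375, -211.01390075683594), (14.181000709533691, 42.358009338378906), 75.6389389038086)
14 top 0.028 c [ 0.897 -0.219  0.026] min [ 0.892 -0.225  0.025] max [ 0.9   -0.214  0.028] ((896.8950805664062, -219.66122436523438), (6.449062347412109, 10.777534484863281), 18.523162841796875)
```

```bash
cat >> h.py <<'E'
def look(xy,kind,name=None):
    """wrist look from above; returns xy, jaw angle"""
    p=[xy[0],xy[1],.21]; r.move_to(p,best_quat(p,np.pi/2)); r.sleep(.1)
    im,P=wrist()
    if name: cv2.imwrite(f"pics/{name}.png",im["pixels"][:,:,::-1])
    z=P[...,2]; m=(z>.022)&(z<.1)&(np.hypot(P[...,0]-xy[0],P[...,1]-xy[1])<.075)
    b=max(blobs(P,m,200),key=len)
    if kind=="ear":
        c,(w,h),a=cv2.minAreaRect((b[:,:2]*1000).astype(np.float32))
        jaw=np.radians(a if w<h else a+90); c=np.array(c)/1000
        print("ear",c.round(4),w,h,np.degrees(jaw),"ztop",b[:,2].max().round(4)); return c,jaw
    b=b[(b[:,2]>.036)]
    top=b[b[:,2]>.058]; c=np.median(top[:,:2],0)
    for _ in range(8):   # circle of known radius from the side points, nose left out
        d=b[:,:2]-c; a=np.arctan2(d[:,1],d[:,0]); rad=np.hypot(*d.T)
        bins=((a+np.pi)/(2*np.pi)*36).astype(int)%36
        e=np.array([rad[bins==k].max() if (bins==k).any() else np.nan for k in range(36)])
        th=(np.arange(36)+.5)*2*np.pi/36-np.pi
        ok=np.isfinite(e)&(e<.0265)&(e>.019)
        A=np.c_[np.cos(th),np.sin(th)][ok]
        c=c+np.linalg.lstsq(A,e[ok]-.023,rcond=None)[0]
    far=b[rad>.0265]-np.r_[c,0]; nose=np.arctan2(far[:,1].mean(),far[:,0].mean())
    print("head",c.round(4),"nose",np.degrees(nose),len(far),"edge mm",(e*1000).round(0).tolist())
    return c,nose+np.pi/2
YAW=np.radians(-1.86)
ex=np.array([np.cos(YAW),np.sin(YAW)]); ey=np.array([-ex[1],ex[0]])
def pick(c,jaw,kind):
    zt=.033 if kind=="ear" else .057
    p=[c[0],c[1],.13]; q=best_quat(p,jaw)
    r.set_gripper(.88); r.move_to(p,q); r.move_linear([c[0],c[1],zt],vel=.12)
    r.set_gripper(0,40); print("opening mm",r.current_opening()*85,"t",r.current_t())
    r.move_linear([c[0],c[1],.24],vel=.25)
    return zt
def place(dc,slot,zt,deckz=.035):
    s=dc+slot[0]*ex+slot[1]*ey; p=[s[0],s[1],.24]
    r.move_to(p,best_quat(p,YAW+np.pi/2)); r.move_linear([s[0],s[1],zt+deckz+.03],vel=.2)
    r.move_linear([s[0],s[1],zt+deckz+.0015],vel=.04)
    print("held mm",r.current_opening()*85,"F",np.round(r.current_contact_force(),1))
    r.set_gripper(.8); r.move_linear([s[0],s[1],.24],vel=.2); print("t",r.current_t())
E
python3 - <<'E'
from h import *
for n in("top","scene"):
    im=dict(np.load(n+"0.npz")); P=cloud(im); z=P[...,2]
    m=(z>.028)&(z<.05)&(P[...,0]>.53)&(P[...,0]<.76)&(abs(P[...,1]-.035)<.19)
    b=max(blobs(P,m,500),key=len); print(n,cv2.minAreaRect((b[:,:2]*1000).astype(np.float32)),"deckz",np.median(b[:,2]))
c,j=look([.363,-.25],"ear","ear_a")
p=[.363,-.25,.2]
print(r.current_t(),r.current_q())
E
```

```text
top ((634.4622802734375, 36.03617858886719), (339.6069030761719, 209.97010803222656), 88.26598358154297) deckz 0.03583807150178164
scene ((635.3470458984375, 38.13270568847656), (341.6151428222656, 210.9973907470703), 88.13175201416016) deckz 0.03516509416036406
ear [ 0.3639 -0.2502] 50.05757522583008 84.76060485839844 63.879085540771484 ztop 0.0438
3.1583 [-7.07978521e-01  2.09522022e-01  1.96615975e+00  2.19179235e-05
  9.65921126e-01  8.61912939e-01]
```

View pics/ear_a.png

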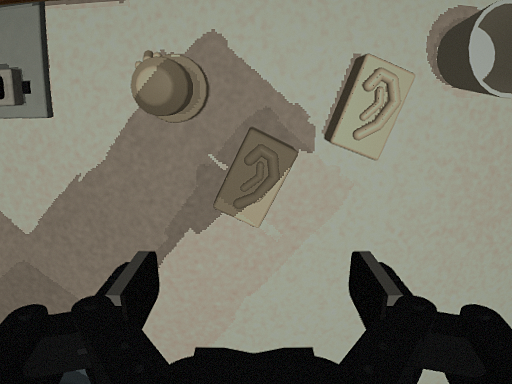

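The wrist view shows the near ear at (257,177), the other ear at (370,107), a head at (168,88) and the tub at upper right, all clear. I'll place the two ears now.

```bash
python3 - <<'E'
from h import *
dc=np.array([.635,.037])
c,j=look([.363,-.25],"ear"); zt=pick(c,j,"ear"); place(dc,(.045,-.105),zt)
c,j=look([.430,-.355],"ear"); zt=pick(c,j,"ear"); place(dc,(-.045,-.105),zt)
look([.450,-.175],"head","head_a")
im=optics.get_image("top"); cv2.imwrite("pics/top1.png",im["pixels"][:,:,::-1])
P=cloud(im); z=P[...,2]; m=(z>.05)&(z<.1)&(P[...,0]>.53)&(P[...,0]<.76)&(abs(P[...,1]-.035)<.19)
for b in blobs(P,m,60): print(b.mean(0).round(3),len(b),((b.mean(0)[:2]-dc)@np.c_[ex,ey]).round(3),b[:,2].max())
E
```

```text
ear [ 0.3639 -0.2503] 50.258575439453125 84.51242065429688 63.84171295166015 ztop 0.044
opening mm 49.012973711404854 t 5.6667
held mm 48.919884042229505 F [-0.6 -0.7 -1.4]
t 11.0333
ear [ 0.4308 -0.3561] 50.21061706542969 83.9997329711914 69.84909057617188 ztop 0.0447
opening mm 49.02792811690564 t 14.575
held mm 48.80238937468346 F [ 0.  -0.1 -2.6]
t 19.8417
head [ 0.4486 -0.1753] nose 22.93311998934661 51 edge mm [22.0, 24.0, 24.0, 23.0, 24.0, 24.0, 23.0, 23.0, 23.0, 23.0, 22.0, 23.0, 22.0, 22.0, 22.0, 22.0, 22.0, 25.0, 25.0, 30.0, 31.0, 27.0, 25.0, 24.0, 22.0, 22.0, 22.0, 22.0, 22.0, 22.0, 23.0, 22.0, 23.0, 23.0, 23.0, 24.0]
[ 0.626 -0.069  0.07 ] 683 [-0.006 -0.106] 0.08396212613123888
```

View pics/top1.png

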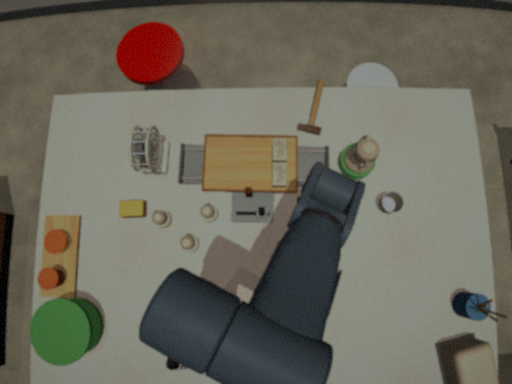

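View pics/head_a.png

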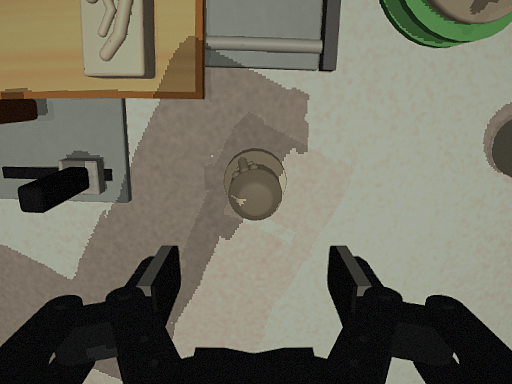

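Both ears lie flat on the sled at (280,148) and (280,175). The head at (255,190) has its nose at about 23°, which agrees with the picture. Next, the heads.

```bash
python3 - <<'E'
from h import *
dc=np.array([.635,.037])
c,j=look([.449,-.175],"head"); zt=pick(c,j,"head"); place(dc,(.045,0),zt)
c,j=look([.459,.183],"head","head_b"); zt=pick(c,j,"head"); place(dc,(.045,.1),zt)
im=optics.get_image("scene"); cv2.imwrite("pics/scene1.png",im["pixels"][:,:,::-1])
E
```

```text
head [ 0.4487 -0.1754] nose 23.61901980627543 49 edge mm [23.0, 24.0, 23.0, 24.0, 23.0, 23.0, 23.0, 23.0, 23.0, 23.0, 22.0, 23.0, 22.0, 22.0, 22.0, 22.0, 22.0, 25.0, 25.0, 29.0, 31.0, 29.0, 25.0, 24.0, 22.0, 22.0, 22.0, 22.0, 22.0, 23.0, 23.0, 22.0, 23.0, 23.0, 23.0, 23.0]
opening mm 44.3557335986471 t 23.0417
held mm 44.748255078961485 F [-0.2  1.  -1.4]
t 28.7
head [0.4582 0.1844] nose -8.777460236001085 11 edge mm [24.0, 23.0, 23.0, 23.0, 23.0, 23.0, 23.0, 23.0, 23.0, 22.0, 22.0, 22.0, 22.0, 22.0, 25.0, 25.0, 29.0, 30.0, 26.0, 25.0, 23.0, 22.0, 22.0, 22.0, 22.0, 22.0, 22.0, 23.0, 23.0, 23.0, 23.0, 23.0, 24.0, 23.0, 24.0, 23.0]
opening mm 44.859068886098825 t 31.6917
held mm 44.467911038536506 F [-0.6 -0.1 -2.4]
t 36.3333
```

View pics/scene1.png

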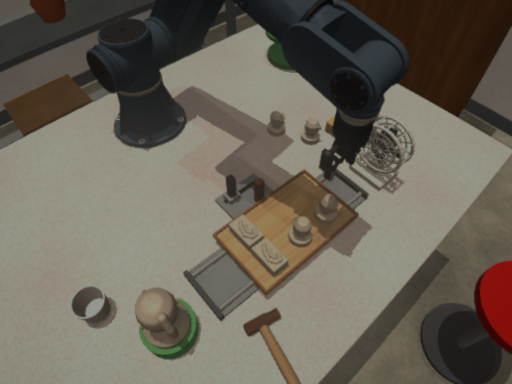

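The two ears and two heads stand on the sled. The head that was at (271,131) is now at (277,122), so it has been knocked. I'll locate it again before picking.

```bash
python3 - <<'E'
from h import *
dc=np.array([.635,.037])
def find():
    P=cloud(optics.get_image("scene")); z=P[...,2]
    m=(z>.03)&(z<.095)&(P[...,0]>.25)&(P[...,0]<.51)&(P[...,1]>.1)&(P[...,1]<.42)
    return [((b.min(0)+b.max(0))/2)[:2] for b in blobs(P,m,100)]
f=find(); print(np.round(f,3))
for slot in((-.045,.1),(-.045,0)):
    f=find(); t=max(f,key=lambda a:a[0]); print(np.round(f,3),t)
    c,j=look(t,"head","head_c"); zt=pick(c,j,"head"); place(dc,slot,zt)
print(np.round(find(),3))
p=[.33,-.3,.3]; r.move_to(p,best_quat(p,0)); 
im=optics.get_image("top"); cv2.imwrite("pics/top2.png",cv2.resize(im["pixels"][110:280,110:430,::-1],None,fx=2.4,fy=2.4,interpolation=cv2.INTER_CUBIC))
P=cloud(im); z=P[...,2]; m=(z>.05)&(z<.13)&(P[...,0]>.535)&(P[...,0]<.76)&(abs(P[...,1]-.035)<.19)
for b in blobs(P,m,60): print(b.mean(0).round(3),len(b),(((b.min(0)+b.max(0))[:2]/2-dc)@np.c_[ex,ey]).round(3),b[:,2].max())
m=(z>.095)&(z<.13)&(P[...,0]>.42)&(P[...,0]<.54)&(abs(P[...,1])<.15)
for b in blobs(P,m,15): print("grips",((b.min(0)+b.max(0))/2).round(4),len(b))
P=cloud(optics.get_image("scene"));z=P[...,2];m=(z>.095)&(z<.13)&(P[...,0]>.42)&(P[...,0]<.54)&(abs(P[...,1])<.15)
for b in blobs(P,m,15): print("grips",((b.min(0)+b.max(0))/2).round(4),len(b))
E
```

```text
[[0.339 0.297]
 [0.439 0.352]]
[[0.34  0.298]
 [0.439 0.353]] [0.43925978 0.35341184]
head [0.4363 0.3538] nose 34.73520030080459 18 edge mm [23.0, 23.0, 23.0, 23.0, 23.0, 23.0, 23.0, 23.0, 23.0, 23.0, 23.0, 22.0, 22.0, 22.0, 22.0, 22.0, 23.0, 22.0, 25.0, 26.0, 30.0, 31.0, 28.0, 25.0, 24.0, 22.0, 22.0, 22.0, 22.0, 23.0, 23.0, 23.0, 23.0, 23.0, 23.0, 23.0]
opening mm 44.467254795877736 t 41.425
held mm 44.23368818325477 F [-0.  -0.7 -2.5]
t 47.65
[[0.34  0.298]] [0.34018609 0.29762383]
head [0.3321 0.2971] nose 6.498432233599951 14 edge mm [23.0, 23.0, 23.0, 23.0, 23.0, 23.0, 23.0, 23.0, 23.0, 23.0, 22.0, 22.0, 22.0, 22.0, 22.0, 24.0, 25.0, 27.0, 31.0, 29.0, 25.0, 25.0, 22.0, 22.0, 22.0, 22.0, 22.0, 23.0, 22.0, 23.0, 23.0, 23.0, 23.0, 23.0, 23.0, 23.0]
opening mm 44.69687645420536 t 50.8
held mm 44.639835009604944 F [ 0.2 -0.5 -2.2]
t 55.8917
[]
[0.672 0.132 0.087] 259 [0.04  0.099] 0.11931908751535225
[0.672 0.033 0.089] 235 [ 0.04  -0.002] 0.1184725308804393
[ 0.625 -0.069  0.071] 682 [-0.002 -0.106] 0.08488737625942466
[0.583 0.036 0.089] 251 [-0.045 -0.001] 0.11879200583540817
[0.588 0.133 0.088] 243 [-0.043  0.098] 0.11959560821306892
grips [0.5194 0.0384 0.1089] 48
grips [ 0.4539 -0.0058  0.1046] 36
grips [ 0.4553 -0.0033  0.1011] 68
grips [0.5218 0.0413 0.1062] 90
```

View pics/top2.png

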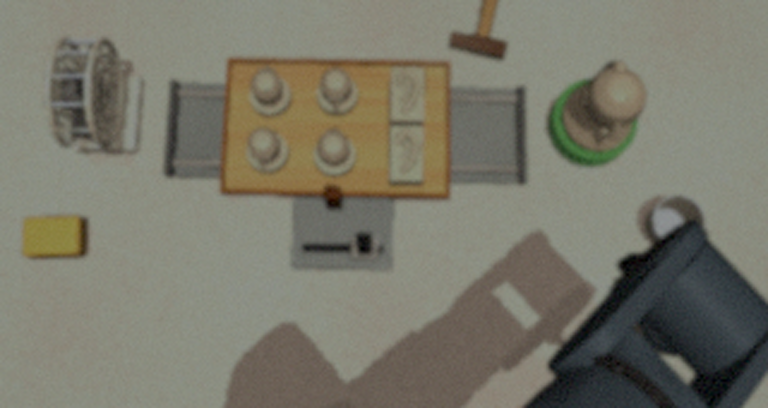

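All six pieces stand in their slots: heads at upper left and lower left of the deck, ears on the right. The lock at (364,243) is still at its right, locked end. Lock next.

```bash
cat >> h.py <<'E'
def slide(top,zg,sign,dist,stopF,vel=.05,squeeze=60):
    """pinch an upright grip across slide y, drag it sign*ey: dist, then mm steps to the stop"""
    p=[top[0],top[1],.2]; q=best_quat(p,YAW+np.pi/2)
    r.set_gripper(.7); r.move_to(p,q); r.move_linear([top[0],top[1],zg],vel=.1)
    r.set_gripper(0,squeeze); print("opening mm",r.current_opening()*85)
    p0=np.array(r.current_tool_pos())
    E=np.r_[ey,0]*sign; d=dist
    r.move_linear(p0+E*d,vel=vel)
    while d<dist+.014:
        f=np.array(r.current_contact_force())@E
        print(round(d*1000),"F",f.round(1),"moved",((np.array(r.current_tool_pos())-p0)@E).round(4))
        if f<-stopF: break
        d+=.001; r.move_linear(p0+E*d,vel=.02); r.sleep(.05)
    r.set_gripper(.7); e=np.array(r.current_tool_pos()); r.move_linear([e[0],e[1],.2],vel=.1)
    return e
E
python3 - <<'E'
from h import *
print(slide([.4547,-.0045],.086,1,.066,12),r.current_t())
im=optics.get_image("top"); cv2.imwrite("pics/top3.png",cv2.resize(im["pixels"][110:280,110:430,::-1],None,fx=2.4,fy=2.4,interpolation=cv2.INTER_CUBIC))
E
```

```text
opening mm 21.608686606853638
66 F 1.0 moved 0.0663
67 F -0.5 moved 0.0672
68 F -0.8 moved 0.0682
69 F -7.0 moved 0.0686
70 F -17.7 moved 0.0688
[0.45716663 0.06563986 0.08632766] 66.0
```

View pics/top3.png

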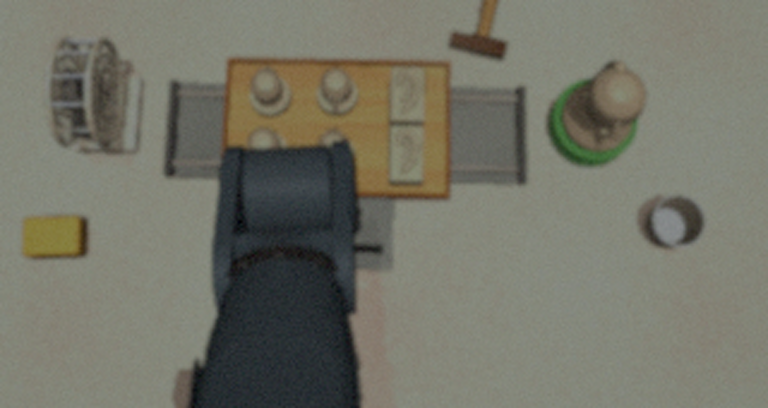

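The lock met its free-end stop, with the force rising to 17.7 N after about 69 mm of travel. Next, drag the sled.

```bash
python3 - <<'E'
from h import *
print(slide([.5207,.040],.094,1,.068,16,vel=.04,squeeze=80),r.current_t())
r.move_linear(np.array([.40,.128,.25]),vel=.2)
p=[.33,-.3,.3]; r.move_to(p,best_quat(p,0)); 
for n in("top","scene"):
    im=optics.get_image(n); P=cloud(im); z=P[...,2]
    if n=="top": cv2.imwrite("pics/top4.png",cv2.resize(im["pixels"][110:280,110:430,::-1],None,fx=2.4,fy=2.4,interpolation=cv2.INTER_CUBIC))
    m=(z>.095)&(z<.13)&(P[...,0]>.42)&(P[...,0]<.54)&(abs(P[...,1])<.2)
    for b in blobs(P,m,15): print(n,"grips",((b.min(0)+b.max(0))/2).round(4),len(b))
E
```

```text
opening mm 22.935136226746113
68 F -2.2 moved 0.0681
69 F -2.4 moved 0.0691
70 F -2.4 moved 0.0701
71 F -2.6 moved 0.071
72 F -2.5 moved 0.072
73 F -2.5 moved 0.0731
74 F -2.6 moved 0.0741
75 F -3.1 moved 0.075
76 F -1.7 moved 0.076
77 F -4.3 moved 0.077
78 F -11.8 moved 0.0771
79 F -20.5 moved 0.0772
[0.52351308 0.11920626 0.09448789] 77.3833
top grips [0.5225 0.1149 0.1081] 49
top grips [0.4562 0.0624 0.1033] 47
scene grips [0.4576 0.0653 0.1031] 60
scene grips [0.5245 0.1181 0.1069] 85
```

View pics/top4.png

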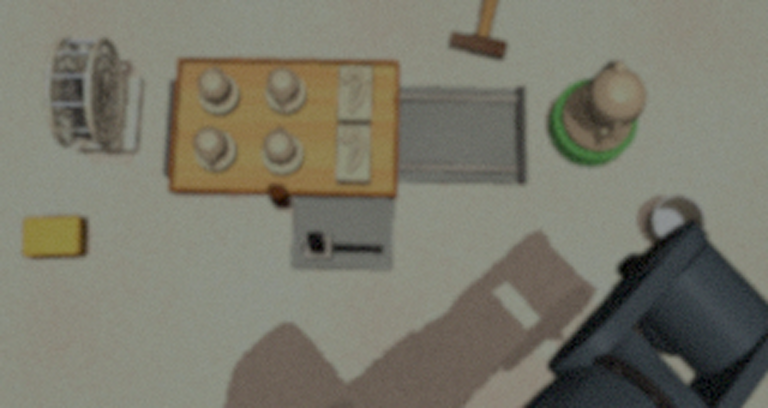

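The sled is against the fan-side stop, the lock is at its left (free) end, and all pieces are upright. Now I'll send the lock home.

```bash
python3 - <<'E'
from h import *
print(slide([.457,.0645],.086,-1,.066,14),r.current_t())
p=[.33,-.3,.3]; r.move_to(p,best_quat(p,0)); dc=np.array([.6377,.117])
for n in("top","scene"):
    im=optics.get_image(n); P=cloud(im); z=P[...,2]
    if n=="top": cv2.imwrite("pics/top5.png",cv2.resize(im["pixels"][110:280,110:430,::-1],None,fx=2.4,fy=2.4,interpolation=cv2.INTER_CUBIC))
    m=(z>.095)&(z<.13)&(P[...,0]>.42)&(P[...,0]<.54)&(abs(P[...,1])<.2)
    for b in blobs(P,m,15): print(n,"grips",((b.min(0)+b.max(0))/2).round(4),len(b))
    m=(z>.05)&(z<.13)&(P[...,0]>.54)&(P[...,0]<.76)&(abs(P[...,1]-.115)<.19)
    for b in blobs(P,m,60): print(n,(((b.min(0)+b.max(0))[:2]/2-dc)@np.c_[ex,ey]).round(3),b[:,2].max().round(3))
E
```

```text
opening mm 20.963625979778488
66 F 3.0 moved 0.0661
67 F -0.7 moved 0.0669
68 F -2.1 moved 0.068
69 F -1.8 moved 0.0691
70 F -1.1 moved 0.0701
71 F -10.8 moved 0.0703
72 F -19.0 moved 0.0705
[ 0.4546555  -0.00800555  0.08637314] 88.325
top grips [0.5228 0.1159 0.1085] 47
top grips [ 0.4539 -0.0075  0.105 ] 42
top [0.04  0.096] 0.118
top [ 0.041 -0.004] 0.12
top [-0.003 -0.108] 0.084
top [-0.047  0.095] 0.121
top [-0.046 -0.005] 0.119
scene grips [0.5241 0.1185 0.1065] 87
scene grips [ 0.4556 -0.0049  0.1014] 66
scene [-0.044  0.096] 0.117
scene [-0.045 -0.002] 0.118
scene [0.044 0.093] 0.117
scene [-0.001 -0.106] 0.08
scene [ 0.047 -0.006] 0.117
```

View pics/top5.png

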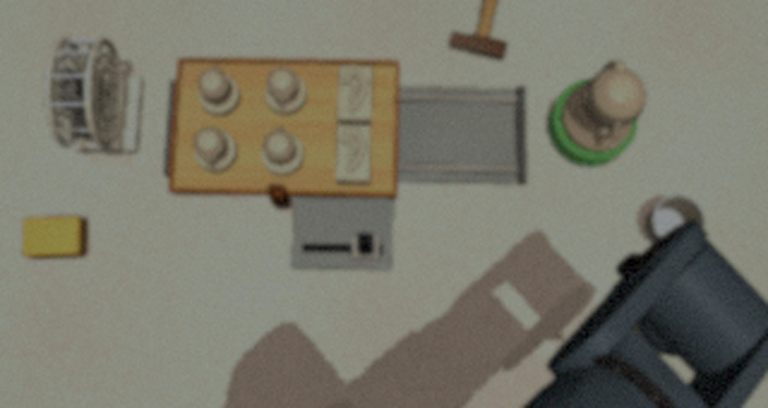

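The lock is back at its right (locked) end at (364,243), the sled is at the fan-side stop, all six pieces stand on it, and the arm is clear.

```bash
python3 -c "
from cell import r
r.hand_in(); print(r.current_t())"
```

```text
the job is handed in; nothing more can be done
the job is handed in; nothing more can be done
```

The job is done and handed in at about 90 s of the 210 s allowed. No verdict was reported, so this rests on my own checks.

- **Pieces:** I stood all six pieces (four heads, two ears) on the sled while the lock was shut. One head had been knocked about 5 cm aside partway through. I located it again before picking it up.
- **Lock and sled:** I slid the lock to its free stop after about 69 mm of travel, with the force rising to 18 N. The sled then went to the fan-side stop (about 77 mm, 20 N), and the lock went back home (about 70 mm, 19 N).
- **Last checks:** The top and scene views showed every piece upright within about 47 mm in x and 108 mm in y of the deck centre. The lock was at its locked end, the sled at the fan-side stop and the arm clear of everything. The sponge and tub looked unmoved in the pictures; I did not measure them again.

No check failed. The two cameras disagreed with each other by up to about 7 mm on piece positions and 3 mm on the lock and handle, well inside the margins for the pieces. For the sled and lock, the margins are 5 mm and 4 mm, so I relied on the force rise at each stop rather than on the cameras.

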